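Lay out the trumpet repair kit on its pads

TASK

Clear up the instrument maker's bench: draw the brass tuning slide straight and level out of its wooden stock, and set it, the mouthpiece, the bell ferrule and the draw plate each on the plywood pad whose dark outline matches it. Each must lie or stand squarely on its outline (the slide with the wooden tongue between its legs, the mouthpiece upright on its rim), set down gently, not dropped. Leave the green polish tin where it is.

Things in the scene. Friction and masses are not known exactly. Their poses are not given: they have to be found in the camera images.
- slide: Brass U of 12 mm tube, lying flat, 90 mm long, 50 wide over both legs, 90 g. Origin: mid-length, mid-width, underside; x from bow (outside at -45 mm) to leg ends (+45), legs straight from -20; z up. At the start its underside is 16 mm above the bench, legs in the stock; the part up to x = +8 is free: grip across both legs near x = -12, or the bow. Draw it 40 mm or more along its -x, level, before lifting.
- mouthpiece: Brass mouthpiece standing upside down on its rim, 62 mm tall, about 100 g: rim 27 mm diameter, cup 23 mm diameter to 13 mm height, then narrowing to a straight shank 11 mm in diameter from 23 to 62 mm height. Origin: centre of its underside (the rim), z up along its axis.
- ferrule: Short brass tube (bell ferrule) standing on end, 50 mm outside and 42 mm inside diameter, 28 mm tall, about 70 g. Origin: centre of its underside, z up along its axis. Either end may be up.
- drawplate: Dark steel draw plate, a flat bar 84 x 34 x 14 mm with a row of six round black holes (only marked on it), about 300 g, lying flat. Origin: centre of its underside; x along its length, y across its 34 mm width, z up. Either way round.
- stock: Fixed wooden block on the bench, 77 mm wide (y), 40 tall, from x = +8 to +58 mm, with a level channel along x, 53 wide, 16 high (16 to 32 mm above the bench), open to -x. There a 44 mm wide, 16 high ledge (x = -14 to +8) carries the slide, whose frame starts right above this one. Origin: at bench height; z up. The slide comes out along -x, roughly towards the robot.
- pad_slide: Fixed plywood pad 110 x 70 x 8 mm with a dark U outline and, between its legs, a raised light wooden tongue 10 mm wide, 9 mm above the pad, from x = 0 to +50 mm. The slide lies here with the tongue between its legs, its origin over the pad's, its x along the pad's x. Origin: centre of the underside; x from the outline's bow to its open end, z up.
- pad_mouthpiece: Fixed plywood pad 8 mm thick, 60 x 60 mm, its top at 8 mm above the bench, with a small solid dark disc, 29 mm in diameter, at its centre. The mouthpiece's place. Origin: centre of its underside, z up.
- pad_ferrule: Fixed plywood pad 8 mm thick, 76 x 76 mm, its top at 8 mm above the bench, with a dark inlaid ring, 52 mm in outside and 40 mm in inside diameter, at its centre. The ferrule's place. Origin: centre of its underside, z up.
- pad_drawplate: Fixed plywood pad 8 mm thick, 104 x 54 mm, its top at 8 mm above the bench, with a solid dark rectangle of 86 x 36 mm at its centre. The draw plate's place, lengthwise. Origin: centre of its underside, z up; x along its length.
- tin: Round green polish tin, 66 mm in diameter and 37 mm tall, about 350 g, standing loose among the things; a bystander, to be left alone. Origin: centre of its underside.
Not all that is in view belongs to the job. There is more than one size of the drawplate; the one meant has the size given above. What is shaped like the pad_mouthpiece but red is not meant.

How it is judged:
At the end, for the whole second after the job is handed in: All four things rest flat on their own pads (tilt under 0.06 rad), within 12 mm of the pad's centre, slide and draw plate within 0.21 rad of their outline's direction, the slide with the tongue between its legs, the mouthpiece on its rim; the tin within 30 mm of where it stood (horizontal distance between slide and pad_slide below 0.012 m and linear speed of each of slide, mouthpiece, ferrule, drawplate below 0.02 m/s and angular speed of each of slide, mouthpiece, ferrule, drawplate below 0.3 rad/s and angle between the x axis of slide and the x axis of pad_slide, either way round below 0.21 rad and ((angle between slide's own z axis and vertical below 0.06 rad and height (world z) of slide between 0.005 and 0.011 m) or (angle between slide's own z axis and vertical above 3.08 rad and height (world z) of slide below 0.04 m)) and horizontal distance between mouthpiece and pad_mouthpiece below 0.012 m and angle between mouthpiece's own z axis and vertical below 0.06 rad and height (world z) of mouthpiece between 0.005 and 0.011 m and horizontal distance between ferrule and pad_ferrule below 0.012 m and ((angle between ferrule's own z axis and vertical below 0.06 rad and height (world z) of ferrule between 0.005 and 0.011 m) or (angle between ferrule's own z axis and vertical above 3.08 rad and height (world z) of ferrule below 0.04 m)) and horizontal distance between drawplate and pad_drawplate below 0.012 m and angle between the x axis of drawplate and the x axis of pad_drawplate, either way round below 0.21 rad and ((angle between drawplate's own z axis and vertical below 0.06 rad and height (world z) of drawplate between 0.005 and 0.011 m) or (angle between drawplate's own z axis and vertical above 3.08 rad and height (world z) of drawplate below 0.04 m)) and distance of tin from where it was at the start of the episode below 0.03 m); the robot touches nothing.
It fails at once if the polish tin is pushed 30 mm or more (distance of tin from where it was at the start of the episode above 0.03 m).
It fails at once if the slide falls or is thrown (moves freely at over 0.8 m/s) (linear speed of slide above 0.8 m/s and contact force between slide and the fingers below 0.05 N).
It fails at once if the mouthpiece falls or is thrown (moves freely at over 0.8 m/s) (linear speed of mouthpiece above 0.8 m/s and contact force between mouthpiece and the fingers below 0.05 N).
It fails at once if the ferrule falls or is thrown (moves freely at over 0.8 m/s) (linear speed of ferrule above 0.8 m/s and contact force between ferrule and the fingers below 0.05 N).
It fails at once if the draw plate falls or is thrown (moves freely at over 0.8 m/s) (linear speed of drawplate above 0.8 m/s and contact force between drawplate and the fingers below 0.05 N).
It also fails if it takes over 128 s, if anything falls off the work surface, if the arm or the gripper's body presses on something with over 40 N, if the wrist force passes 120 N, or if a joint passes its speed limit or range.

ROBOT

A 7-joint arm with a two-finger parallel gripper is mounted at the origin on the work surface. World frame = base frame: x ahead of the robot, y to its left, z up, the work surface at z = 0. Lengths are in m, angles in rad, forces in N, time in s.
With the tool pointing down it reaches from about 0.35 to 0.9 m from the base axis. Payload 8.1 kg.
Tool frame: the origin (TCP) lies at the very end of the fingers, on their centre line; the grasp point (between the pads) lies 19 mm behind it (arm.tcp_to_grasp is the z of the grasp point in the tool frame, in m); z points along the fingers, y is the line along which they close (so a half turn about z gives the same grasp; the last joint's range is limited). The gripper opens to 92 mm and grips with 3 to 60 N. Pads are 19 mm wide; open, the fingers measure 130 mm over their backs; the gripper's body (75 mm by 190 mm) begins 47 mm behind the grasp point.
Start: joints at [-1.298, 0.434, 0.025, 1.573, -0.012, 1.134, -0.075], TCP at [0.229, 0.581, 0.227] pointing down, gripper open.
Joint ranges: [-2.62, 2.62], [-0.44, 2.09], [-1.27, 1.32], [0.08, 2.57], [-1.32, 4.46], [0.12, 2], [-2.74, 2.74]. Speed limits (rad/s): [2.22, 2.22, 3.01, 3.01, 3.14, 3.14, 3.14].

INTERFACE

Orientations are given as a rotation vector (axis times angle).
In Python, from cell import readout, vision, sign_off, arm gives the robot as it stands. The module is installed in compiled form; this text tells all that it offers.
- The arm moves only by the shell command python3 -m creep 'ROWS' [FORCE]. ROWS is JSON, a list of rows, each a list of 5 numbers: the shift along the tool's x, y, z in units of 4 cm (1.0 is 4 cm), then the turn about the tool's z in units of 4 degrees (1.0 is 4 degrees), then the opening, from 0 (shut) to 1 (fully open). A call has 1 to 12 rows; each row shifts and turns the commanded pose from where the row before left it, along the tool's axes as they then stand; what a row does not reach is not made up. A row lasts 1/8 s, in which the tool goes at most 62.5 mm and 10.7 degrees, less where a joint would pass 70% of its speed; a pose out of reach is approached as far as the arm can. A call with a number of a shift or a turn outside -1 to 1 is refused whole. A call with a gripper value outside its range is refused whole. The fingers move at their own pace and stop on an object; FORCE is the grip in N (left out, the last holds). Time passes only in rows, so rows that do not move let the fingers close. It gives the time, the measured TCP pose, the force, the opening and the grip force at its end, in the units of the state.
- readout.observe(): the state, without advancing time (a new reading comes with each control period).
- vision.get_image(name): name is "scene" or "top"; returns a dict with "pixels" (400x640x3 uint8, blue, green, red), "z_map" (400x640 float32, m along the optical axis (not along the pixel's ray), 0 where there is no reading), "camera_matrix" (3x3 intrinsics, pixels), "k1" (the pictures are not rectified: a ray, as slopes to the right and down, at radius r is drawn at 1 + k1 r^2 times it, then the intrinsics apply), "position" and "rotation" of the camera in the world. Camera axes: x right, y up, looking along -z (the intrinsics and any distortion apply to the point x, -y, -z); pixel columns grow to the right and rows downward; lengths in m; the calibration is good to about 2 mm. A picture is of the moment at which its call begins.
- sign_off(): hands the job in; it is judged then, once.
The state is a dict: "clock": time; "joints": joint angles; "dq": joint speeds; "joint_efforts": joint torques, N m; "position": TCP position; "ee_rot": TCP orientation; "force": force on the tool from outside, world axes, zero at the start; "ft_torque": the same for the moment, N m; "width": opening from 0.0 (shut) to 1.0 (fully open); "gripper_force": force on a finger pad.
Only numpy, scipy, OpenCV 4.12 (cv2) and the standard library are available. Lean on these libraries where they do the work, as an engineer would, in place of code of your own. Each camera call takes 0.05 s, during which the arm holds its last target. There are 200 camera calls.

## Working session

There is one attempt and no reset: what is moved stays moved. The work goes in short steps, Python scripts to look and compute and a shell command to move; the robot and the scene stay as the last step left them, time stands still between calls to the robot, and variables do not carry over. Pictures are saved under pics/ and viewed, at most 14 in all, crops included, and the job is handed in when it is done.

```bash
mkdir -p pics
cat > h.py <<'E'
import numpy as np, cv2
from cell import readout, vision, arm
from scipy.spatial.transform import Rotation as R
def grab(n):
    im=vision.get_image(n); return {k:(np.array(v) if k!='k1' else v) for k,v in im.items()}
def rot(im):
    r=np.array(im['rotation'],float)
    return r if r.shape==(3,3) else R.from_rotvec(r).as_matrix()
def rays(im,uv):
    uv=np.array(uv,float).reshape(-1,1,2)
    s=cv2.undistortPoints(uv,im['camera_matrix'].astype(float),np.array([im['k1'],0,0,0],float)).reshape(-1,2)
    return np.c_[s[:,0],-s[:,1],-np.ones(len(s))]@rot(im).T
def onplane(im,uv,z):
    d=rays(im,uv); p=im['position']; return p+d*((z-p[2])/d[:,2])[:,None]
def cloud(im):
    h,w=im['z_map'].shape; g=np.stack(np.meshgrid(np.arange(w),np.arange(h)),-1).reshape(-1,2)
    return (im['position']+rays(im,g)*im['z_map'].reshape(-1,1)).reshape(h,w,3)
E
python3 - <<'E'
from h import *
print(readout.observe()); print(arm.tcp_to_grasp, [a for a in dir(arm) if a[0]!='_'])
for n in('top','scene'):
    im=grab(n); cv2.imwrite(f'pics/{n}0.png',im['pixels']); np.save(n+'0.npy',im,allow_pickle=True)
    print(n,im['position'],im['rotation'],im['camera_matrix'],im['k1'])
E
```

```text
{'clock': 0.0, 'joints': array([-1.29761696,  0.4352003 ,  0.0249862 ,  1.57408931, -0.01160865,
        1.13398388, -0.07509679]), 'dq': array([ 0.00177716,  0.00141478, -0.000384  ,  0.00044607,  0.00123935,
       -0.00199401, -0.00025997]), 'joint_efforts': array([ 1.00992831e-03, -6.67836714e+01,  9.85711589e-01, -3.14462328e+01,
       -6.05970528e-02,  4.29360266e-02,  1.84651581e-04]), 'position': array([0.22924641, 0.58089909, 0.22596222]), 'ee_rot': array([-5.86904377e-01, -3.08612915e+00,  2.40038453e-03]), 'force': array([-0.14311305, -0.90425409,  0.59555482]), 'ft_torque': array([-0.01447663,  0.02430399,  0.00073814]), 'gripper_force': 0.0, 'width': 0.9995323022629817}
-0.0188 ['PlanningError', 'tcp_to_grasp']
top [ 0.48517031 -0.05273412  1.16737646] [ 0.04868971 -0.04994655 -1.59093328] [[481.47534739   0.         325.15170599]
 [  0.         481.47534739 197.40222686]
 [  0.           0.           1.        ]] 0.0025143259225383478
scene [ 1.12852972 -0.1207465   0.74632451] [0.54638187 0.49944797 1.36695709] [[362.6790531    0.         321.81151634]
 [  0.         362.6790531  200.66644828]
 [  0.           0.           1.        ]] -0.0060209888751492965
```

View pics/top0.png

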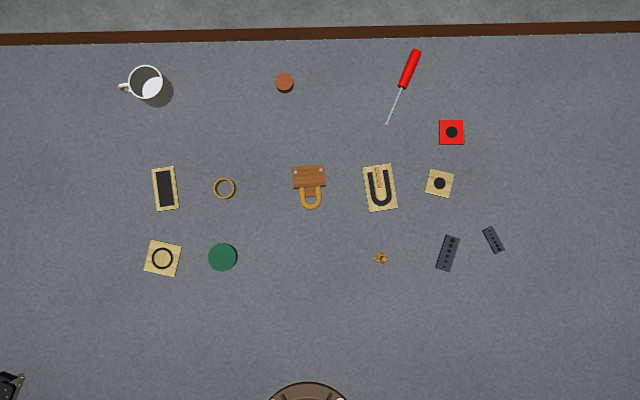

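View pics/scene0.png

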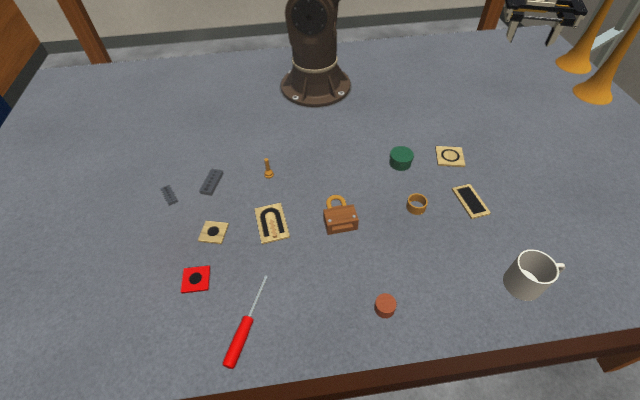

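Top view: slide in its stock at (310,190), pad_slide (380,188), mouthpiece (381,258), ferrule (224,188), tin (222,257), pad_ferrule (163,258), pad_drawplate (165,188).

Possible mix-ups:
- **Draw plate:** bars at (447,253) and (493,240). I choose the larger, (447,253).
- **Mouthpiece pad:** wooden (439,184) and red (451,132). I choose the wooden one.
- **Ferrule or tin:** the cup at (145,82) and the brown disc at (284,83) are not meant.

Scene view shows the same things: plate (211,182), mouthpiece (268,169), ferrule (417,204), stock (340,218).

```bash
cat > seg.py <<'E'
from h import *
def comps(im,lo,hi,amin=25,box=None):
    hsv=cv2.cvtColor(im['pixels'],cv2.COLOR_BGR2HSV)
    m=cv2.inRange(hsv,np.array(lo),np.array(hi))
    if box: b=np.zeros_like(m); b[box[1]:box[3],box[0]:box[2]]=255; m&=b
    cs,_=cv2.findContours(m,cv2.RETR_EXTERNAL,cv2.CHAIN_APPROX_NONE)
    return m,[c for c in cs if cv2.contourArea(c)>=amin]
E
python3 - <<'E'
from seg import *
for n in('top','scene'):
    im=np.load(n+'0.npy',allow_pickle=True).item(); hsv=cv2.cvtColor(im['pixels'],cv2.COLOR_BGR2HSV)
    pts={'top':dict(plate=(441,262),pad=(370,175),brass=(301,200),fer=(214,190),mp=(381,258),outl=(165,185),stock=(305,172),bench=(300,300),tin=(222,257)),
     'scene':dict(plate=(207,190),pad=(265,215),brass=(335,198),fer=(410,204),mp=(268,174),outl=(470,198),stock=(340,222),bench=(300,300),tin=(401,157))}[n]
    P=cloud(im)
    for k,(u,v) in pts.items(): print(n,k,hsv[v,u],P[v,u].round(4))
    for nm,lo,hi in(('sat',(8,90,60),(30,255,255)),('pad',(12,60,150),(28,140,255)),('dark',(0,0,0),(180,255,75))):
        m,c=comps(im,lo,hi)
        print(n,nm,[(cv2.contourArea(k),tuple(np.round(cv2.minAreaRect(k)[0]).astype(int)),np.round(cv2.minAreaRect(k)[1])) for k in c if 60<cv2.minAreaRect(k)[0][0]<540])
im=np.load('top0.npy',allow_pickle=True).item()['pixels']
a=cv2.resize(im[110:280,355:515],None,fx=3.5,fy=3.5,interpolation=cv2.INTER_CUBIC)
cv2.imwrite('pics/crop1.png',a)
E
```

```text
top plate [110  30  76] [ 0.3977 -0.327   0.0133]
top pad [120   5  49] [ 0.6096 -0.1637  0.0111]
top brass [ 20 196 194] [0.5515 0.0029 0.03  ]
top fer [ 20 192 179] [0.5797 0.2091 0.0273]
top mp [ 19 188  91] [ 0.412  -0.1811  0.0429]
top outl [30  6 46] [0.5955 0.3304 0.0122]
top stock [ 14 160 147] [ 0.617  -0.0081  0.0377]
top bench [105  17 123] [ 0.313   0.011  -0.0015]
top tin [ 75 132 106] [0.4218 0.1888 0.0387]
top sat [(84.0, (np.int64(381), np.int64(257)), array([10., 10.])), (932.5, (np.int64(162), np.int64(258)), array([31., 32.])), (336.5, (np.int64(224), np.int64(188)), array([20., 22.])), (545.5, (np.int64(439), np.int64(183)), array([24., 24.])), (865.5, (np.int64(165), np.int64(188)), array([42., 22.])), (1170.0, (np.int64(379), np.int64(187)), array([45., 28.])), (1048.0, (np.int64(309), np.int64(187)), array([43., 32.])), (234.0, (np.int64(284), np.int64(82)), array([19., 17.])), (6459.0, (np.int64(320), np.int64(33)), array([ 11., 639.]))]
top pad [(943.0, (np.int64(162), np.int64(258)), array([32., 32.])), (555.5, (np.int64(439), np.int64(183)), array([25., 24.
[... 2313 characters left out ...]
155)), array([29., 18.]))]
scene dark [(9020.0, (np.int64(413), np.int64(382)), array([ 38., 462.])), (81.5, (np.int64(195), np.int64(278)), array([10., 10.])), (61.0, (np.int64(213), np.int64(231)), array([ 8., 10.])), (182.5, (np.int64(271), np.int64(221)), array([26., 20.])), (291.5, (np.int64(471), np.int64(200)), array([32., 11.])), (28.0, (np.int64(214), np.int64(185)), array([ 9., 30.])), (134.5, (np.int64(400), np.int64(164)), array([22., 12.])), (131.5, (np.int64(315), np.int64(98)), array([17., 68.])), (1180.5, (np.int64(315), np.int64(82)), array([35., 64.])), (5018.5, (np.int64(360), np.int64(34)), array([ 68., 263.])), (936.0, (np.int64(123), np.int64(39)), array([112.,  51.]))]
```

View pics/crop1.png

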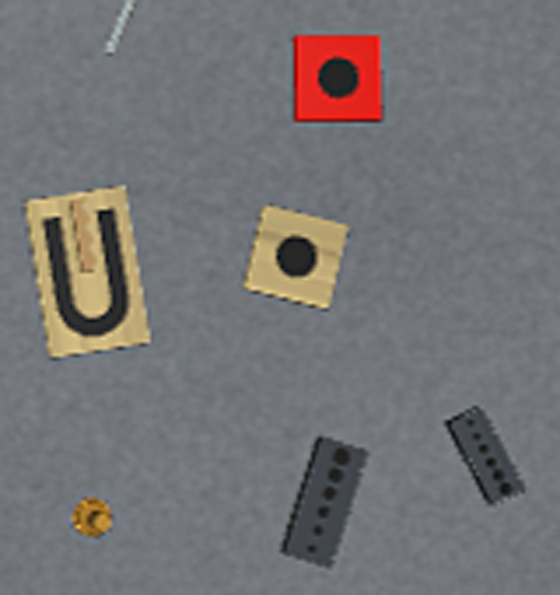

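The crop confirms it: the big bar, crop (325,500), is the 84x34 plate, and the wooden dotted pad is at (297,257). The red pad at (338,78) and the small bar at (485,455) are rejected. Next I measure positions.

```bash
cat > meas.py <<'E'
from seg import *
DARK=((0,0,0),(180,255,85)); BR=((16,150,60),(26,255,255)); PL=((0,0,0),(180,90,103)); ST=((8,120,60),(15,200,255)); GR=((60,70,30),(90,255,255))
PAD=((12,50,120),(30,150,255))
T=dict( # name:(range, z, top box, scene box)
 pd_outl=(DARK,.008,(145,160,185,215),(450,180,492,218)),
 pf_outl=(DARK,.008,(140,238,186,280),(435,145,468,168)),
 pm_outl=(DARK,.008,(425,168,455,198),(200,220,228,242)),
 ps_outl=(DARK,.008,(360,160,400,213),(252,203,292,243)),
 ps_pad=(PAD,.008,(355,155,405,218),(250,200,294,246)),
 plate=(PL,.014,(430,228,465,277),(196,165,226,197)),
 ferr=(BR,.028,(208,172,240,204),(403,190,432,216)),
 mouth=(BR,.0,(370,245,392,270),(258,153,278,182)),
 slide=(BR,.022,(296,182,325,212),(322,192,350,212)),
 stock=(ST,.040,(285,160,332,190),(318,200,362,236)),
 tin=(GR,.037,(200,238,245,276),(385,144,418,174)))
def rect(im,name,z=None,which=0):
    r,z0,*b=T[name]; _,cs=comps(im,*r,10,b[which]); 
    if not cs: return None
    c=np.vstack(cs).reshape(-1,2); p=onplane(im,c,z0 if z is None else z)[:,:2]
    (x,y),(a,b2),_=q=cv2.minAreaRect((p*1000).astype(np.float32))
    bx=cv2.boxPoints(q); e=bx[1]-bx[0]; f=bx[2]-bx[1]; l=e if np.hypot(*e)>np.hypot(*f) else f
    return np.array([x,y])/1000,sorted((a,b2)),np.degrees(np.arctan2(l[1],l[0]))%180,c
E
python3 - <<'E'
from meas import *
ims=[np.load(n+'0.npy',allow_pickle=True).item() for n in('top','scene')]
for n in T:
    pr=[]
    for i,im in enumerate(ims):
        r=rect(im,n,which=i)
        if r is None: print(n,i,None); continue
        P=cloud(im)[r[3][:,1],r[3][:,0]]; pr.append(r)
        print(n,('top','scene')[i],r[0].round(4),np.round(r[1],1),round(r[2],1))
    # two-view height of the blob centre (box centre of the projected outline, refined by rays)
    if len(pr)==2:
        o=[];d=[]
        for im,r in zip(ims,pr):
            o.append(im['position']); v=np.r_[r[0],T[n][1]]-im['position']; d.append(v/np.linalg.norm(v))
        A=np.array([d[0],-d[1]]).T; s=np.linalg.lstsq(A,o[1]-o[0],rcond=None)[0]
        a,b=o[0]+s[0]*d[0],o[1]+s[1]*d[1]; print('   two-view',((a+b)/2).round(4),'gap',round(np.linalg.norm(a-b)*1e3,1))
E
```

```text
pd_outl top [0.5882 0.3329] [33.6 84.5] 7.3
pd_outl scene [0.5892 0.3331] [34.1 83.5] 7.7
   two-view [0.5884 0.3334 0.007 ] gap 0.5
pf_outl top [0.4207 0.339 ] [47.6 48. ] 88.8
pf_outl 1 None
pm_outl top [ 0.587  -0.3303] [24.3 24.3] 88.8
pm_outl scene [ 0.5889 -0.3303] [23.8 25.5] 81.4
   two-view [ 0.5872 -0.3309  0.0057] gap 0.1
ps_outl top [ 0.578  -0.1867] [48.2 83.8] 7.8
ps_outl scene [ 0.5787 -0.1864] [48.6 83.4] 7.7
   two-view [ 0.5781 -0.1866  0.0071] gap 0.3
ps_pad top [ 0.5799 -0.186 ] [ 70.2 110.5] 8.0
ps_pad scene [ 0.5834 -0.186 ] [ 70.5 113.9] 7.5
   two-view [ 0.5802 -0.1864  0.0037] gap 0.1
plate top [ 0.4187 -0.3423] [37.6 84.5] 160.1
plate scene [ 0.4261 -0.3411] [40.9 93.8] 160.6
   two-view [ 0.4182 -0.344   0.0058] gap 0.8
ferr top [0.5839 0.184 ] [48.4 49.1] 44.3
ferr scene [0.5953 0.1835] [45.2 63.9] 163.6
   two-view [0.5854 0.1879 0.0147] gap 2.3
mouth top [ 0.4117 -0.1848] [21.7 24. ] 178.4
mouth scene [ 0.3842 -0.1834] [22.6 73.8] 177.7
   two-view [ 0.4135 -0.1812  0.0295] gap 0.6
slide top [ 0.5581 -0.0181] [49.1 52.1] 2.6
slide scene [ 0.5508 -0.0192] [39.3 47. ] 94.7
   two-view [ 0.5574 -0.0193  0.0302] gap 2.0
stock top [ 0.604  -0.0157] [57.1 74.5] 93.4
stock scene [ 0.62   -0.0166] [77.6 78.2] 2.6
   two-view [ 0.6061 -0.0144  0.0208] gap 1.3
tin top [0.4229 0.1892] [62.7 65.4] 88.8
tin scene [0.4394 0.187 ] [64.3 95.4] 169.3
   two-view [0.4221 0.1938 0.0192] gap 1.6
```

```bash
cat > go.py <<'E'
# remaining shift in the tool's axes (units of 4 cm) and turn (units of 4 deg) to TCP x y z, closing line at angle deg
import sys
from h import *
def go(x,y,z,deg):
    s=readout.observe(); M=R.from_rotvec(s['ee_rot']).as_matrix()
    yaw=np.degrees(np.arctan2(M[1,1],M[0,1])); d=(deg-yaw+90)%180-90
    L=M.T@(np.array([x,y,z])-s['position'])
    a=np.radians(d); c=R.from_euler('z',-a).as_matrix().T@L
    print('t',round(s['clock'],2),'pos',s['position'].round(4),'yaw',yaw.round(1),'tilt',np.degrees(np.arccos(-M[2,2])).round(2),'| shift now',(L/.04).round(3),'turn',round(-d/4,2),'| shift after turn',(c/.04).round(3),'w',round(s['width'],3),'F',s['force'].round(1),round(s['gripper_force'],1))
if __name__=='__main__': go(*map(float,sys.argv[1:5]))
E
python3 - <<'E'
from h import *
from scipy.optimize import least_squares
ims=[np.load(n+'0.npy',allow_pickle=True).item() for n in('top','scene')]
def near(im,c,r,z0,z1):
    P=cloud(im).reshape(-1,3); k=(np.hypot(*(P[:,:2]-c).T)<r)&(P[:,2]>z0)&(P[:,2]<z1); return P[k]
for im,n in zip(ims,('top','scene')):
    P=near(im,(.584,.184),.04,.020,.034)
    f=least_squares(lambda p:np.hypot(P[:,0]-p[0],P[:,1]-p[1])-p[2],[.584,.184,.024]).x
    print(n,'ferr',len(P),f.round(4),np.percentile(P[:,2],[5,50,95]).round(4))
    P=near(im,(.415,-.183),.03,.025,.08); print(n,'mp shank',len(P),P.mean(0).round(4),P[P[:,2]>.045].mean(0).round(4),P[:,2].max().round(3))
    for c,r,nm in(((.4187,-.3423),.05,'plate'),((.56,-.018),.03,'slide')):
        P=near(im,c,r,.009,.06); print(n,nm,len(P),np.percentile(P[:,2],[10,50,90]).round(4), P.mean(0).round(4))
E
python3 go.py .584 .184 .12 90
```

```text
top ferr 124 [0.5842 0.1857 0.0228] [0.0211 0.0269 0.0298]
top mp shank 28 [ 0.4114 -0.1848  0.0563] [ 0.4111 -0.1855  0.0614] 0.065
top plate 513 [0.0113 0.0141 0.0171] [ 0.4183 -0.3439  0.0141]
top slide 384 [0.015  0.0255 0.0326] [ 0.5631 -0.0187  0.0247]
scene ferr 142 [0.5865 0.186  0.0229] [0.021  0.0266 0.0293]
scene mp shank 49 [ 0.415  -0.1857  0.0465] [ 0.4145 -0.1857  0.0557] 0.063
scene plate 310 [0.0118 0.014  0.0157] [ 0.4225 -0.3442  0.0138]
scene slide 172 [0.0223 0.0272 0.0381] [ 0.5573 -0.0196  0.0274]
t 0.1 pos [0.2293 0.5809 0.226 ] yaw 68.5 tilt 0.08 | shift now [-11.891  -5.972   2.661] turn -5.38 | shift after turn [-8.869 -9.92   2.661] w 1.0 F [-0.8 -0.3 -0.1] 0.0
```

```bash
python3 -m creep '[[-0.99,-0.5,0,0,1],[-0.99,-0.5,0,0,1],[-0.99,-0.5,0,0,1],[-0.99,-0.5,0,0,1],[-0.99,-0.5,0,0,1],[-0.99,-0.5,0,0,1],[-0.99,-0.5,0,0,1],[-0.99,-0.5,0,0,1],[-0.99,-0.5,0,0,1],[-0.99,-0.5,0,0,1],[-0.99,-0.5,0,0,1],[-0.99,-0.5,0,0,1]]'
python3 -m creep '[[0,0,0.5,-1,1],[0,0,0.5,-1,1],[0,0,0.5,-1,1],[0,0,0.5,-1,1],[0,0,0.6,-1,1],[0,0,0,-0.4,1],[0,0,0,0,1],[0,0,0,0,1]]'
python3 go.py .585 .186 .007 90
```

```text
clock: 1.6
position: [0.5839, 0.1826, 0.2264]
ee_rot: [-0.587, -3.086, 0.0]
force: [1.1, 0.2, -0.7]
width: 1.001
gripper_force: 0.0
clock: 2.6
position: [0.584, 0.1839, 0.1238]
ee_rot: [-0.0, 3.14, 0.001]
force: [0.7, -0.5, 0.5]
width: 1.001
gripper_force: 0.0
t 2.6 pos [0.584  0.1839 0.1238] yaw 90.0 tilt 0.1 | shift now [-0.021  0.051  2.92 ] turn 0.0 | shift after turn [-0.021  0.051  2.92 ] w 1.001 F [ 0.7 -0.5  0.5] 0.0
```

```bash
python3 -m creep '[[-0.02,0.05,0.6,0,1],[0,0,0.7,0,1],[0,0,0.7,0,1],[0,0,0.6,0,1],[0,0,0.37,0,1],[0,0,0,0,1]]' 20
python3 -m creep '[[0,0,0,0,0.5],[0,0,0,0,0.4],[0,0,0,0,0.4],[0,0,0,0,0.4],[0,0,0,0,0.4],[0,0,0,0,0.4],[0,0,0,0,0.4],[0,0,0,0,0.4]]' 20
python3 go.py .4212 .339 .12 90
```

```text
clock: 3.35
position: [0.5838, 0.1856, 0.0036]
ee_rot: [0.001, -3.141, 0.001]
force: [-0.8, -1.2, 0.5]
width: 1.0
gripper_force: 0.0
clock: 4.35
position: [0.5842, 0.1859, 0.0041]
ee_rot: [-0.002, 3.141, 0.0]
force: [-0.4, 1.0, 3.9]
width: 0.547
gripper_force: 20.0
t 4.35 pos [0.5842 0.1859 0.0041] yaw 90.1 tilt 0.02 | shift now [ 4.071  3.834 -2.897] turn 0.02 | shift after turn [ 4.075  3.829 -2.897] w 0.547 F [-0.4  1.   3.9] 20.0
```

```bash
python3 -m creep '[[0,0,-0.3,0,0.4],[0,0,-0.8,0,0.4],[0,0,-0.9,0,0.4],[0.6,0.55,0,0,0.4],[0.8,0.75,0,0,0.4],[0.8,0.75,0,0,0.4],[0.8,0.75,0,0,0.4],[0.7,0.7,0,0,0.4],[0.37,0.33,0,0,0.4],[0,0,0,0,0.4],[0,0,0,0,0.4]]'
python3 go.py .4212 .339 .0135 90
```

```text
clock: 5.72
position: [0.4221, 0.3379, 0.0842]
ee_rot: [-0.0, 3.141, -0.0]
force: [1.0, -0.3, -1.2]
width: 0.545
gripper_force: 20.0
t 5.72 pos [0.4221 0.3379 0.0842] yaw 90.0 tilt 0.05 | shift now [0.024 0.029 1.768] turn 0.0 | shift after turn [0.024 0.029 1.768] w 0.545 F [ 1.  -0.3 -1.2] 20.0
```

```bash
python3 -m creep '[[0.02,0.03,0.6,0,0.4],[0,0,0.6,0,0.4],[0,0,0.4,0,0.4],[0,0,0.1,0,0.4],[0,0,0.05,0,0.4],[0,0,0.03,0,0.4],[0,0,0.02,0,0.4],[0,0,0,0,0.4]]'
python3 go.py .4212 .339 .012 90
```

```text
clock: 6.72
position: [0.4205, 0.3401, 0.0122]
ee_rot: [-0.002, 3.141, 0.001]
force: [-0.1, -0.9, -0.7]
width: 0.546
gripper_force: 20.0
t 6.72 pos [0.4205 0.3401 0.0122] yaw 90.1 tilt 0.03 | shift now [-0.018 -0.028  0.005] turn 0.02 | shift after turn [-0.018 -0.027  0.005] w 0.546 F [-0.1 -0.9 -0.7] 20.0
```

```bash
python3 -m creep '[[0,0,0.02,0,0.4],[0,0,0.02,0,0.4],[0,0,0,0,0.4]]'
python3 -m creep '[[0,0,0,0,0.6],[0,0,0,0,0.62],[0,0,0,0,0.7],[0,0,0,0,0.8],[0,0,0,0,1],[0,0,0,0,1],[0,0,-0.4,0,1],[0,0,-0.8,0,1],[0,0,-0.9,0,1],[0,0,-0.6,0,1]]'
python3 go.py .5646 -.0177 .12 93
```

```text
clock: 7.1
position: [0.4205, 0.3401, 0.0119]
ee_rot: [-0.002, 3.141, 0.001]
force: [-4.2, -3.5, 20.8]
width: 0.547
gripper_force: 20.0
clock: 8.35
position: [0.4209, 0.3404, 0.1211]
ee_rot: [-0.002, 3.14, 0.003]
force: [0.1, 1.0, -0.7]
width: 1.001
gripper_force: 0.0
t 8.35 pos [0.4209 0.3404 0.1211] yaw 90.1 tilt 0.15 | shift now [-3.584 -8.956  0.019] turn -0.73 | shift after turn [-3.12  -9.128  0.019] w 1.001 F [ 0.1  1.  -0.7] 0.0
```

```bash
python3 -m creep '[[0,0,0,-0.73,1],[-0.2,-0.6,0,0,1],[-0.3,-0.95,0,0,1],[-0.3,-0.95,0,0,1],[-0.3,-0.95,0,0,1],[-0.34,-0.95,0,0,1],[-0.34,-0.95,0,0,1],[-0.34,-0.95,0,0,1],[-0.34,-0.95,0,0,1],[-0.34,-0.95,0,0,1],[-0.32,-0.93,0,0,1],[0,0,0,0,1]]'
python3 go.py .5646 -.0177 .020 93
python3 - <<'E'
from h import *
im=grab('top'); a=im['pixels']
cv2.imwrite('pics/t1.png',np.vstack([cv2.resize(a[225:285,135:245],None,fx=4,fy=4,interpolation=2),cv2.resize(a[155:215,260:370],None,fx=4,fy=4,interpolation=2)]))
E
```

```text
clock: 9.85
position: [0.565, -0.0223, 0.1195]
ee_rot: [-0.073, 3.139, -0.003]
force: [-0.4, -0.1, -0.3]
width: 1.002
gripper_force: 0.0
t 9.85 pos [ 0.565  -0.0223  0.1195] yaw 92.7 tilt 0.13 | shift now [0.008 0.12  2.488] turn -0.08 | shift after turn [0.007 0.12  2.488] w 1.002 F [-0.4 -0.1 -0.3] 0.0
```

View pics/t1.png

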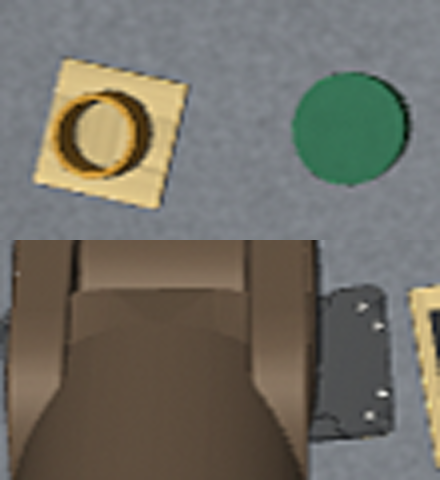

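The ferrule stands on its pad (crop (95,135)); the apparent leftward shift is mostly parallax. The tin at (350,128) has not moved. On to the slide.

```bash
python3 -m creep '[[0.01,0.12,0.4,-0.08,1],[0,0,0.7,0,1],[0,0,0.7,0,1],[0,0,0.5,0,1],[0,0,0.17,0,1],[0,0,0,0,1]]' 20
python3 -m creep '[[0,0,0,0,0.6],[0,0,0,0,0.5],[0,0,0,0,0.4],[0,0,0,0,0.4],[0,0,0,0,0.4],[0,0,0,0,0.4],[0,0,0,0,0.4]]' 20
python3 go.py .5146 -.0203 .020 93
```

```text
clock: 10.65
position: [0.5629, -0.0125, 0.0192]
ee_rot: [0.093, -3.139, -0.001]
force: [0.8, -0.2, 0.9]
width: 0.998
gripper_force: 0.0
clock: 11.52
position: [0.563, -0.0156, 0.0196]
ee_rot: [0.088, -3.14, 0.003]
force: [-2.4, -5.7, 2.4]
width: 0.535
gripper_force: 20.0
t 11.53 pos [ 0.563  -0.0156  0.0196] yaw 93.2 tilt 0.11 | shift now [ 1.214 -0.05  -0.008] turn 0.05 | shift after turn [ 1.214 -0.054 -0.008] w 0.535 F [-2.4 -5.7  2.4] 20.0
```

```bash
python3 -m creep '[[0,-0.1,0,0,0.4],[0,0,0,0,0.4],[0,0,0,0,0.4]]' 25
python3 go.py .5146 -.0203 .020 93
python3 -m creep '[[0.1,0,0,0,0.4],[0.15,0,0,0,0.4],[0.15,0,0,0,0.4],[0,0,0,0,0.4]]'
python3 go.py .5146 -.0203 .020 93
```

```text
clock: 11.9
position: [0.5637, -0.0177, 0.0196]
ee_rot: [-0.09, 3.14, -0.0]
force: [-0.6, -1.2, 4.1]
width: 0.527
gripper_force: 25.0
t 11.9 pos [ 0.5637 -0.0177  0.0196] yaw 93.3 tilt 0.02 | shift now [ 1.23   0.006 -0.01 ] turn 0.07 | shift after turn [ 1.23 -0.   -0.01] w 0.527 F [-0.6 -1.2  4.1] 25.0
clock: 12.4
position: [0.5463, -0.0184, 0.0194]
ee_rot: [0.09, -3.139, -0.0]
force: [-2.1, -0.4, 3.1]
width: 0.538
gripper_force: 25.0
t 12.4 pos [ 0.5463 -0.0184  0.0194] yaw 93.3 tilt 0.09 | shift now [ 0.795 -0.002 -0.013] turn 0.08 | shift after turn [ 0.795 -0.007 -0.013] w 0.538 F [-2.1 -0.4  3.1] 25.0
```

```bash
python3 -m creep '[[0.2,0,0,0,0.4],[0.25,0,0,0,0.4],[0.25,0,0,0,0.4],[0.2,0,0,0,0.4],[0.1,0,0,0,0.4],[0,0,0,0,0.4],[0,0,-0.3,0,0.4],[0,0,-0.6,0,0.4],[0,0,-0.6,0,0.4],[0,0,-0.5,0,0.4],[0,0,0,0,0.4]]'
python3 go.py .5686 -.1879 .05 97.8
python3 - <<'E'
from h import *
im=grab('scene'); a=im['pixels']
cv2.imwrite('pics/s1.png',cv2.resize(a[120:260,240:440],None,fx=4,fy=4,interpolation=2))
E
```

```text
clock: 13.78
position: [0.5092, -0.0207, 0.1014]
ee_rot: [-0.091, 3.136, 0.0]
force: [0.3, -0.2, -0.8]
width: 0.534
gripper_force: 25.0
t 13.78 pos [ 0.5092 -0.0207  0.1014] yaw 93.3 tilt 0.22 | shift now [-1.237 -4.26   1.29 ] turn -1.12 | shift after turn [-0.9   -4.344  1.29 ] w 0.534 F [ 0.3 -0.2 -0.8] 25.0
```

View pics/s1.png

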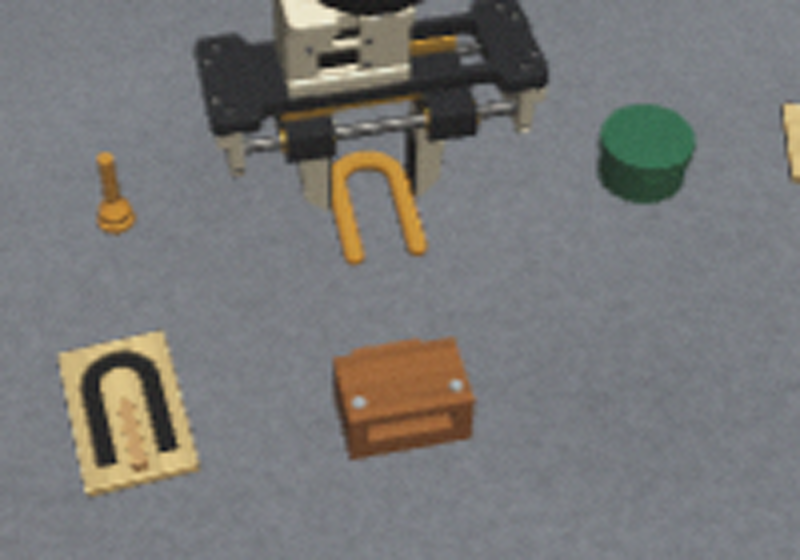

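The slide hangs from the fingers, bow at crop (370,160) and leg ends at (355,258) and (418,250). It looks about level. I'll measure its pose in the hand.

```bash
cat > inhand.py <<'E'
from seg import *
s=readout.observe(); im=grab('scene'); M=R.from_rotvec(s['ee_rot']).as_matrix()
P=cloud(im); hsv=cv2.cvtColor(im['pixels'],cv2.COLOR_BGR2HSV); m=cv2.inRange(hsv,(12,130,60),(26,255,255))>0
L=(P-s['position'])@M  # tool frame
k=m&(np.abs(L[...,2]+.006)<.025)&(np.abs(L[...,1])<.035)&(L[...,0]<.03)&(L[...,0]>-.09)
Q=L[k]; print(len(Q),'x range',np.percentile(Q[:,0],[0,2,98,100]).round(4))
e=Q[(Q[:,0]<-.02)]; A=np.c_[e[:,0],np.ones(len(e))]; print('z vs x slope,off',np.linalg.lstsq(A,e[:,2],rcond=None)[0].round(3))
for a,b in((-.03,-.015),(-.055,-.04)):
    q=e[(e[:,0]>a)&(e[:,0]<b)]; print(a,'y extents',q[:,1].min().round(4),q[:,1].max().round(4))
v,u=np.nonzero(k); p=onplane(im,np.c_[u,v],s['position'][2]+.008); l=(p-s['position'])@M; print('plane x range',np.sort(l[:,0])[[0,3,-4,-1]].round(4))
E
python3 inhand.py
```

```text
255 x range [-0.0581 -0.0564  0.0251  0.0275]
z vs x slope,off [-0.07 -0.01]
-0.03 y extents -0.0247 0.0221
-0.055 y extents -0.0258 0.0221
plane x range [-0.0631 -0.0614  0.0257  0.0273]
```

```bash
python3 -m creep '[[-0.15,-0.5,0,-0.3,0.4],[0,0,0,-0.82,0.4],[-0.12,-0.6,0,0,0.4],[-0.12,-0.7,0,0,0.4],[-0.12,-0.7,0,0,0.4],[-0.12,-0.7,0,0,0.4],[-0.12,-0.6,0,0,0.4],[-0.12,-0.5,0,0,0.4],[0,0,0,0,0.4],[0,0,0,0,0.4],[0,0,0,0,0.4]]'
python3 go.py .5686 -.1878 .012 97.8
```

```text
clock: 15.25
position: [0.5638, -0.1857, 0.0994]
ee_rot: [0.216, -3.134, -0.001]
force: [0.4, 0.2, -1.3]
width: 0.535
gripper_force: 25.0
t 15.25 pos [ 0.5638 -0.1857  0.0994] yaw 97.9 tilt 0.05 | shift now [-0.113 -0.069  2.186] turn 0.02 | shift after turn [-0.113 -0.069  2.186] w 0.535 F [ 0.4  0.2 -1.3] 25.0
```

```bash
python3 -m creep '[[-0.11,-0.07,0.4,0,0.4],[0,0,0.6,0,0.4],[0,0,0.5,0,0.4],[0,0,0,0,0.4],[0,0,0,0,0.4],[0,0,0,0,0.4]]'
python3 go.py .5686 -.1878 .0117 97.8
python3 inhand.py
python3 - <<'E'
from h import *
im=grab('scene'); a=im['pixels']
cv2.imwrite('pics/s2.png',cv2.resize(a[160:260,210:330],None,fx=5,fy=5,interpolation=2))
E
```

```text
clock: 16.0
position: [0.5693, -0.1894, 0.0403]
ee_rot: [-0.213, 3.133, -0.001]
force: [0.2, 0.1, -0.2]
width: 0.534
gripper_force: 25.0
t 16.0 pos [ 0.5693 -0.1894  0.0403] yaw 97.8 tilt 0.09 | shift now [0.014 0.041 0.715] turn -0.0 | shift after turn [0.014 0.041 0.715] w 0.534 F [ 0.2  0.1 -0.2] 25.0
302 x range [-0.0585 -0.0567  0.0258  0.0288]
z vs x slope,off [-0.041 -0.008]
-0.03 y extents -0.0255 0.0237
-0.055 y extents -0.0256 0.0229
plane x range [-0.0621 -0.0609  0.0266  0.0276]
```

View pics/s2.png

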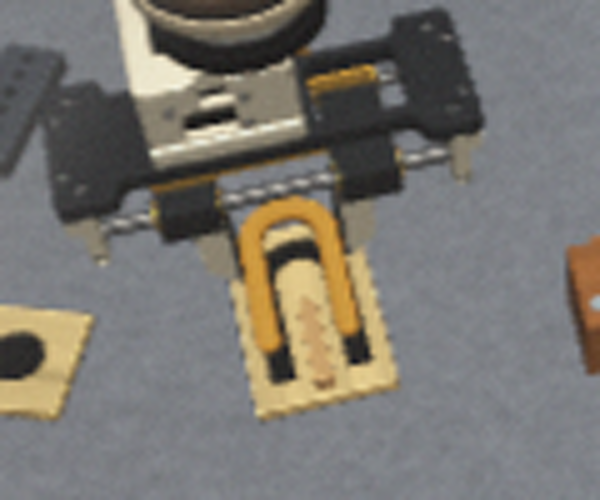

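Legs (crop (265,300), (345,290)) straddle the tongue at (315,335), square over the outline. I lower it slowly.

```bash
python3 -m creep '[[0.01,0.03,0.3,0,0.4],[0,0,0.2,0,0.4],[0,0,0.1,0,0.4],[0,0,0.06,0,0.4],[0,0,0.03,0,0.4],[0,0,0,0,0.4],[0,0,0,0,0.4]]'
python3 -m creep '[[0,0,0.02,0,0.4],[0,0,0,0,0.4]]'
python3 go.py .5686 -.1878 .0117 97.8
```

```text
clock: 16.98
position: [0.5683, -0.1881, 0.0121]
ee_rot: [-0.213, 3.134, -0.0]
force: [0.0, 0.5, -0.7]
width: 0.535
gripper_force: 25.0
clock: 17.23
position: [0.5683, -0.1881, 0.0117]
ee_rot: [-0.213, 3.134, -0.0]
force: [-1.1, 0.6, 5.7]
width: 0.536
gripper_force: 25.0
t 17.23 pos [ 0.5683 -0.1881  0.0117] yaw 97.8 tilt 0.03 | shift now [-0.008  0.007  0.   ] turn -0.01 | shift after turn [-0.008  0.007  0.   ] w 0.536 F [-1.1  0.6  5.7] 25.0
```

```bash
python3 -m creep '[[0,0,0,0,0.58],[0,0,0,0,0.62],[0,0,0,0,0.7],[0,0,0,0,0.8],[0,0,0,0,0.8],[0,0,-0.3,0,0.8],[0,0,-0.8,0,0.8],[0,0,-0.9,0,0.8],[0,0,-0.7,0,0.8],[0,0,0,0,0.8],[0,0,0,0,0.8]]'
python3 go.py .4125 -.1855 .12 97.8
```

```text
clock: 18.6
position: [0.5679, -0.188, 0.1191]
ee_rot: [0.213, -3.134, -0.0]
force: [-0.5, -0.4, 0.4]
width: 0.798
gripper_force: 0.0
t 18.6 pos [ 0.5679 -0.188   0.1191] yaw 97.8 tilt 0.01 | shift now [ 3.84   0.588 -0.022] turn -0.0 | shift after turn [ 3.84   0.589 -0.022] w 0.798 F [-0.5 -0.4  0.4] 0.0
```

```bash
python3 -m creep '[[0.4,0.06,0,0,0.8],[0.7,0.11,0,0,0.8],[0.7,0.11,0,0,0.8],[0.7,0.11,0,0,0.8],[0.7,0.11,0,0,0.8],[0.44,0.06,0,0,0.8],[0.2,0.03,0,0,0.8],[0,0,0,0,0.8],[0,0,0,0,0.8],[0,0,0,0,0.8]]' 15
python3 go.py .4125 -.1855 .026 97.8
python3 - <<'E'
from h import *
im=grab('top'); a=im['pixels']; b=grab('scene')['pixels']
cv2.imwrite('pics/t2.png',np.vstack([cv2.resize(a[155:220,345:465],None,fx=4,fy=4,interpolation=2),cv2.resize(b[140:240,230:350],None,fx=4,fy=3,interpolation=2)]))
E
```

```text
clock: 19.85
position: [0.4135, -0.1855, 0.1191]
ee_rot: [-0.214, 3.134, -0.0]
force: [0.1, -0.1, 0.0]
width: 0.799
gripper_force: 0.0
t 19.85 pos [ 0.4135 -0.1855  0.1191] yaw 97.8 tilt 0.02 | shift now [0.025 0.003 2.327] turn 0.0 | shift after turn [0.025 0.003 2.327] w 0.799 F [ 0.1 -0.1  0. ] 0.0
```

View pics/t2.png

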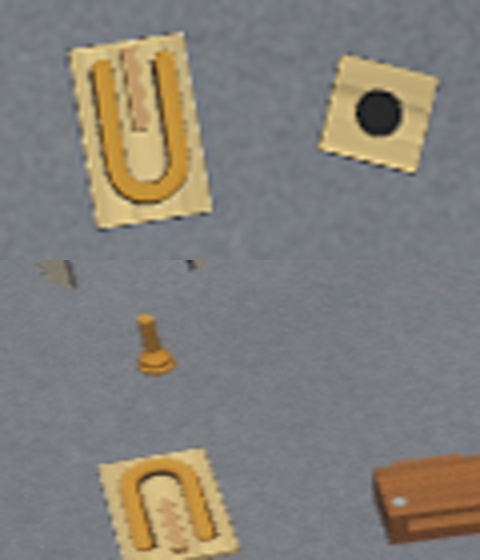

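The slide lies square on its outline (crop (140,130)) with the tongue between its legs. Next is the mouthpiece, at lower crop (152,345).

```bash
python3 -m creep '[[0.02,0,0.5,0,0.8],[0,0,0.7,0,0.8],[0,0,0.7,0,0.8],[0,0,0.43,0,0.8],[0,0,0,0,0.8]]' 12
python3 -m creep '[[0,0,0,0,0.5],[0,0,0,0,0.3],[0,0,0,0,0.2],[0,0,0,0,0.15],[0,0,0,0,0.1],[0,0,0,0,0.06],[0,0,0,0,0.06],[0,0,0,0,0.06],[0,0,0,0,0.06]]' 12
python3 go.py .588 -.3305 .12 97.8
```

```text
clock: 20.58
position: [0.4113, -0.1854, 0.025]
ee_rot: [0.213, -3.132, -0.001]
force: [-0.0, 0.3, -0.1]
width: 0.802
gripper_force: 0.0
clock: 21.7
position: [0.4119, -0.1856, 0.0258]
ee_rot: [0.213, -3.134, -0.0]
force: [-0.4, -0.1, -0.8]
width: 0.106
gripper_force: 12.0
t 21.7 pos [ 0.4119 -0.1856  0.0258] yaw 97.8 tilt 0.01 | shift now [-3.872 -4.186 -2.355] turn -0.0 | shift after turn [-3.871 -4.187 -2.355] w 0.106 F [-0.4 -0.1 -0.8] 12.0
```

```bash
python3 -m creep '[[0,0,-0.3,0,0.06],[0,0,-0.7,0,0.06],[0,0,-0.5,0,0.06],[-0.4,-0.4,0,0,0.06],[-0.65,-0.7,0,0,0.06],[-0.65,-0.7,0,0,0.06],[-0.65,-0.7,0,0,0.06],[-0.65,-0.7,0,0,0.06],[-0.5,-0.6,0,0,0.06],[-0.37,-0.39,0,0,0.06],[0,0,0,0,0.06],[0,0,0,0,0.06]]'
python3 go.py .588 -.3305 .034 97.8
python3 - <<'E'
from h import *
b=grab('scene'); s=readout.observe()
cv2.imwrite('pics/s3.png',cv2.resize(b['pixels'][170:260,160:270],None,fx=4,fy=4,interpolation=2))
P=cloud(b); hsv=cv2.cvtColor(b['pixels'],cv2.COLOR_BGR2HSV); m=cv2.inRange(hsv,(12,140,60),(26,255,255))>0
k=m&(np.hypot(P[...,0]-s['position'][0],P[...,1]-s['position'][1])<.03)&(P[...,2]>.045)
Q=P[k]; print(len(Q),Q.mean(0),Q.min(0),Q.max(0))
A=np.c_[Q[:,2],np.ones(len(Q))]; print('axis lean dx/dz,dy/dz',np.linalg.lstsq(A,Q[:,:2],rcond=None)[0][0])
E
```

```text
clock: 23.2
position: [0.5873, -0.33, 0.0861]
ee_rot: [0.213, -3.134, -0.001]
force: [-0.5, 0.5, -0.5]
width: 0.109
gripper_force: 12.0
t 23.2 pos [ 0.5873 -0.33    0.0861] yaw 97.8 tilt 0.06 | shift now [-0.017 -0.015  1.302] turn -0.0 | shift after turn [-0.017 -0.015  1.302] w 0.109 F [-0.5  0.5 -0.5] 12.0
72 [ 0.5949619  -0.32748425  0.07256581] [ 0.58168415 -0.33786227  0.05987559] [ 0.60139885 -0.31840039  0.12199726]
axis lean dx/dz,dy/dz [-0.12402848 -0.12808922]
```

View pics/s3.png

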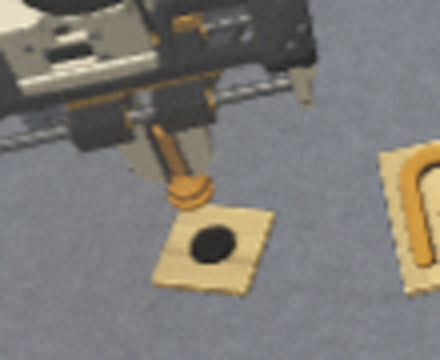

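Run:
```python
from h import *
b=grab('scene'); s=readout.observe()
def proj(p):
    q=(np.array(p)-b['position'])@rot(b); x=np.array([[q[0]/-q[2],-q[1]/-q[2],1.]])
    return cv2.projectPoints(x,np.zeros(3),np.zeros(3),b['camera_matrix'].astype(float),np.array([b['k1'],0,0,0.]))[0].ravel()
x,y,z=s['position']
crop=lambda p:((proj(p)-[160,170])*4+1.5).round(0)
print('rim centre',crop((x,y,z-.026)),'z13',crop((x,y,z-.013)),'shank z23',crop((x,y,z-.003)),'shank top',crop((x,y,z+.036)))
```

```text
rim centre [192. 193.] z13 [186. 180.] shank z23 [181. 170.] shank top [163. 127.]
```

The picture matches the projection of an upright mouthpiece: rim (190,192) against a predicted (192,193). I lower it.

```bash
python3 -m creep '[[-0.02,-0.01,0.4,0,0.06],[0,0,0.4,0,0.06],[0,0,0.25,0,0.06],[0,0,0.12,0,0.06],[0,0,0.06,0,0.06],[0,0,0.04,0,0.06],[0,0,0,0,0.06],[0,0,0,0,0.06]]'
python3 go.py .588 -.3305 .034 97.8
python3 -m creep '[[0,0,0.02,0,0.06],[0,0,0.02,0,0.06],[0,0,0,0,0.06]]'
```

```text
clock: 24.3
position: [0.589, -0.3311, 0.0354]
ee_rot: [-0.213, 3.134, -0.0]
force: [1.5, -0.3, -1.2]
width: 0.111
gripper_force: 12.0
t 24.3 pos [ 0.589  -0.3311  0.0354] yaw 97.8 tilt 0.03 | shift now [0.024 0.018 0.036] turn -0.0 | shift after turn [0.024 0.018 0.036] w 0.111 F [ 1.5 -0.3 -1.2] 12.0
clock: 24.68
position: [0.589, -0.3311, 0.0339]
ee_rot: [-0.213, 3.134, -0.0]
force: [-2.0, 0.6, 3.0]
width: 0.109
gripper_force: 12.0
```

```bash
python3 -m creep '[[0,0,0,0,0.15],[0,0,0,0,0.2],[0,0,0,0,0.3],[0,0,0,0,0.5],[0,0,0,0,0.6],[0,0,0,0,0.6],[0,0,-0.4,0,0.6],[0,0,-0.8,0,0.6],[0,0,-0.8,0,0.7],[0,0,-0.5,0,0.7],[0,0,0,0,0.7],[0,0,0,0,0.7]]'
python3 go.py .4195 -.344 .12 70.3
```

```text
clock: 26.18
position: [0.5885, -0.3308, 0.1333]
ee_rot: [0.213, -3.134, -0.001]
force: [0.0, -0.2, -0.5]
width: 0.7
gripper_force: 0.0
t 26.18 pos [ 0.5885 -0.3308  0.1333] yaw 97.8 tilt 0.03 | shift now [4.232 0.245 0.333] turn 6.87 | shift after turn [ 3.867 -1.736  0.333] w 0.7 F [ 0.  -0.2 -0.5] 0.0
```

```bash
python3 -m creep '[[0.5,0.03,0,0,0.7],[0.75,0.04,0,0,0.7],[0.75,0.04,0,0,0.7],[0.75,0.04,0,0,0.7],[0.75,0.04,0,0,0.7],[0.5,0.04,0,0,0.7],[0.23,0.02,0,0,0.7]]' 40
python3 -m creep '[[0,0,0,1,0.7],[0,0,0,1,0.7],[0,0,0,1,0.7],[0,0,0,1,0.7],[0,0,0,1,0.7],[0,0,0,1,0.7],[0,0,0,0.87,0.7],[0,0,0,0,0.7],[0,0,0,0,0.7]]'
python3 go.py .4195 -.344 .004 70.3
python3 - <<'E'
from h import *
a=grab('top')['pixels']; b=grab('scene')['pixels']
cv2.imwrite('pics/t3.png',np.vstack([cv2.resize(a[160:280,420:520],None,fx=4,fy=3,interpolation=2),cv2.resize(b[155:245,150:250],None,fx=4,fy=2.6,interpolation=2)]))
E
```

```text
clock: 27.05
position: [0.4188, -0.344, 0.1332]
ee_rot: [0.212, -3.134, -0.001]
force: [0.1, -0.9, -0.5]
width: 0.7
gripper_force: 0.0
clock: 28.18
position: [0.4203, -0.3438, 0.1334]
ee_rot: [-0.534, -3.096, -0.0]
force: [-0.6, 0.0, 0.4]
width: 0.705
gripper_force: 0.0
t 28.18 pos [ 0.4203 -0.3438  0.1334] yaw 70.4 tilt 0.0 | shift now [ 0.017 -0.01   3.235] turn 0.03 | shift after turn [ 0.017 -0.01   3.235] w 0.705 F [-0.6  0.   0.4] 0.0
```

View pics/t3.png

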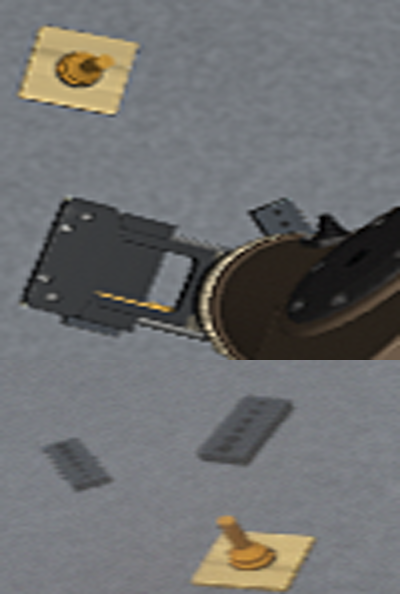

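The mouthpiece stands on its disc (crop (80,68)). I grasp the draw plate.

```bash
python3 -m creep '[[0.01,0,0.6,0,0.7],[0,0,0.8,0,0.7],[0,0,0.8,0,0.7],[0,0,0.7,0,0.7],[0,0,0.33,0,0.7],[0,0,0,0,0.7]]' 40
python3 -m creep '[[0,0,0,0,0.5],[0,0,0,0,0.4],[0,0,0,0,0.3],[0,0,0,0,0.25],[0,0,0,0,0.25],[0,0,0,0,0.25],[0,0,0,0,0.25]]' 40
python3 -m creep '[[0,0,-0.3,0,0.25],[0,0,-0.7,0,0.25],[0,0,-0.9,0,0.25],[0,0,-0.9,0,0.25],[0,0,0,0,0.25],[0,0,0,0,0.25]]'
python3 go.py .5887 .333 .12 97.5
```

```text
clock: 29.02
position: [0.4192, -0.3437, 0.0039]
ee_rot: [-0.537, -3.094, -0.001]
force: [-0.3, -0.7, 0.1]
width: 0.704
gripper_force: 0.0
clock: 29.9
position: [0.4198, -0.344, 0.0048]
ee_rot: [0.537, 3.095, -0.0]
force: [-1.6, 1.3, 5.6]
width: 0.366
gripper_force: 40.0
clock: 30.65
position: [0.419, -0.3434, 0.1158]
ee_rot: [-0.537, -3.095, -0.001]
force: [-0.8, 0.3, -3.6]
width: 0.367
gripper_force: 40.0
t 30.65 pos [ 0.419  -0.3434  0.1158] yaw 70.3 tilt 0.06 | shift now [ 1.701 17.35  -0.096] turn -6.8 | shift after turn [-6.413 16.21  -0.096] w 0.367 F [-0.8  0.3 -3.6] 40.0
```

```bash
python3 -m creep '[[0,0,0,-0.8,0.25],[0,0,0,-1,0.25],[0,0,0,-1,0.25],[0,0,0,-1,0.25],[0,0,0,-1,0.25],[0,0,0,-1,0.25],[0,0,0,-1,0.25],[0,0,0,0,0.25]]'
python3 -m creep '[[-0.2,0.5,0,0,0.25],[-0.3,0.75,0,0,0.25],[-0.3,0.75,0,0,0.25],[-0.3,0.75,0,0,0.25],[-0.3,0.75,0,0,0.25],[-0.3,0.75,0,0,0.25],[-0.3,0.75,0,0,0.25],[-0.3,0.75,0,0,0.25],[-0.3,0.75,0,0,0.25],[-0.3,0.75,0,0,0.25],[-0.3,0.75,0,0,0.25],[-0.3,0.75,0,0,0.25]]'
python3 -m creep '[[-0.3,0.75,0,0,0.25],[-0.3,0.75,0,0,0.25],[-0.3,0.75,0,0,0.25],[-0.3,0.75,0,0,0.25],[-0.3,0.75,0,0,0.25],[-0.3,0.75,0,0,0.25],[-0.3,0.75,0,0,0.25],[-0.3,0.75,0,0,0.25],[-0.2,0.5,0,0,0.25],[0,0,0,0,0.25],[0,0,0,0,0.25]]'
python3 go.py .5887 .333 .014 97.5
```

```text
clock: 31.65
position: [0.4186, -0.3433, 0.1149]
ee_rot: [0.205, -3.133, -0.003]
force: [0.4, 0.3, -3.6]
width: 0.365
gripper_force: 40.0
clock: 33.15
position: [0.5122, 0.0224, 0.1155]
ee_rot: [0.202, -3.134, 0.0]
force: [0.8, 0.0, -2.4]
width: 0.361
gripper_force: 40.0
clock: 34.52
position: [0.5813, 0.2915, 0.1154]
ee_rot: [0.203, -3.134, 0.002]
force: [-0.4, -0.0, -3.2]
width: 0.363
gripper_force: 40.0
t 34.52 pos [0.5813 0.2915 0.1154] yaw 97.4 tilt 0.12 | shift now [-0.322  1.008  2.533] turn -0.02 | shift after turn [-0.323  1.007  2.533] w 0.363 F [-0.4 -0.  -3.2] 40.0
```

```bash
python3 -m creep '[[-0.16,0.5,0,0,0.25],[-0.16,0.5,0,0,0.25],[0,0,0.5,0,0.25],[0,0,0.7,0,0.25],[0,0,0.6,0,0.25],[0,0,0.3,0,0.25],[0,0,0,0,0.25],[0,0,0,0,0.25]]'
python3 go.py .5887 .333 .013 97.5
python3 - <<'E'
from h import *
a=grab('top')['pixels']; b=grab('scene')['pixels']
cv2.imwrite('pics/t4.png',cv2.resize(b[130:240,390:510],None,fx=4,fy=4,interpolation=2))
E
```

```text
clock: 35.52
position: [0.5899, 0.3347, 0.0334]
ee_rot: [-0.206, 3.133, 0.001]
force: [-0.7, -0.5, -1.9]
width: 0.365
gripper_force: 40.0
t 35.52 pos [0.5899 0.3347 0.0334] yaw 97.5 tilt 0.1 | shift now [ 0.036 -0.039  0.509] turn 0.0 | shift after turn [ 0.036 -0.039  0.509] w 0.365 F [-0.7 -0.5 -1.9] 40.0
```

View pics/t4.png

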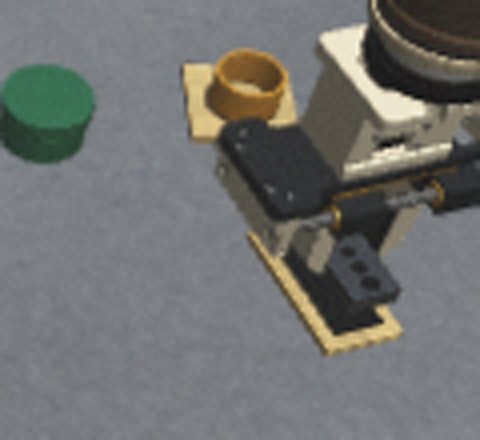

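The plate (crop (365,270)) is over its outline; the ferrule (250,85) stands clear of the gripper. I lower it.

```bash
python3 -m creep '[[0.03,-0.03,0.25,0,0.25],[0,0,0.12,0,0.25],[0,0,0.06,0,0.25],[0,0,0.04,0,0.25],[0,0,0.02,0,0.25],[0,0,0,0,0.25],[0,0,0,0,0.25]]'
python3 -m creep '[[0,0,0.02,0,0.25],[0,0,0,0,0.25]]'
python3 go.py .5887 .333 .0125 97.5
```

```text
clock: 36.5
position: [0.5883, 0.3328, 0.0129]
ee_rot: [-0.206, 3.135, 0.0]
force: [-0.3, -0.8, -2.3]
width: 0.363
gripper_force: 40.0
clock: 36.75
position: [0.5883, 0.3328, 0.0129]
ee_rot: [-0.205, 3.134, 0.001]
force: [-3.2, -2.3, 6.6]
width: 0.365
gripper_force: 40.0
t 36.75 pos [0.5883 0.3328 0.0129] yaw 97.5 tilt 0.03 | shift now [-0.011  0.002  0.009] turn 0.0 | shift after turn [-0.011  0.002  0.009] w 0.365 F [-3.2 -2.3  6.6] 40.0
```

Contact. I release, retreat and check.

```bash
python3 -m creep '[[0,0,0,0,0.4],[0,0,0,0,0.45],[0,0,0,0,0.55],[0,0,0,0,0.7],[0,0,0,0,0.7],[0,0,-0.4,0,0.7],[0,0,-0.9,0,0.7],[0,0,-0.9,0,0.7],[0,0,-0.8,0,0.7]]'
python3 -m creep '[[0.3,0.5,-0.7,0,0.7],[0.3,0.8,-0.7,0,0.7],[0.3,0.8,-0.5,0,0.7],[0.3,0.8,0,0,0.7],[0.5,0.8,0,0,0.7],[0.5,0.8,0,0,0.7],[0.5,0.5,0,0,0.7],[0,0,0,0,0.7],[0,0,0,0,0.7],[0,0,0,0,0.7],[0,0,0,0,0.7]]'
python3 - <<'E'
from meas import *
ims=[grab(n) for n in('top','scene')]
a,b=[i['pixels'] for i in ims]
cv2.imwrite('pics/end.png',np.vstack([cv2.resize(a[150:285,130:470],None,fx=2.3,fy=2.3,interpolation=2),cv2.resize(b[130:260,150:490],None,fx=2.3,fy=2.1,interpolation=2)]))
from scipy.optimize import least_squares
for im,n in zip(ims,('top','scene')):
    P=cloud(im).reshape(-1,3); H=lambda c,r,lo,hi: P[(np.hypot(*(P[:,:2]-c).T)<r)&(P[:,2]>lo)&(P[:,2]<hi)]
    Q=H((.421,.339),.035,.028,.045); f=least_squares(lambda p:np.hypot(Q[:,0]-p[0],Q[:,1]-p[1])-p[2],[.421,.339,.024]).x
    Q2=H((.5887,.333),.06,.017,.03); Q3=H((.588,-.3305),.025,.04,.09)
    q=cv2.minAreaRect((Q2[:,:2]*1000).astype(np.float32))
    print(n,'ferr',f.round(4),'plate',Q2.mean(0).round(4),np.round(q,1) if 0 else q,'mp',Q3.mean(0).round(4))
    h=cv2.cvtColor(im['pixels'],cv2.COLOR_BGR2HSV)
T['tin']=T['tin']; print('tin',rect(ims[0],'tin')[0])
T['sl']=(((16,175,60),(26,255,255)),.014,(355,155,405,218)); print('slide',rect(ims[0],'sl')[:3])
E
```

```text
clock: 37.88
position: [0.5885, 0.3329, 0.1347]
ee_rot: [-0.205, 3.133, 0.001]
force: [1.5, 0.4, -0.1]
width: 0.698
gripper_force: 0.0
clock: 39.25
position: [0.4559, 0.5161, 0.2081]
ee_rot: [-0.203, 3.135, -0.0]
force: [-0.6, 0.3, 0.1]
width: 0.7
gripper_force: 0.0
top ferr [0.4211 0.3377 0.0229] plate [0.5858 0.3306 0.0219] ((586.5009765625, 331.41094970703125), (84.74445343017578, 35.61935806274414), 7.563881874084473) mp [ 0.5872 -0.3301  0.0633]
scene ferr [0.4227 0.3384 0.023 ] plate [0.5903 0.3304 0.022 ] ((587.596435546875, 331.742431640625), (85.47431945800781, 36.193851470947266), 8.182186126708984) mp [ 0.592  -0.3305  0.0586]
tin [0.42289709 0.18920772]
slide (array([ 0.58059564, -0.18590456]), [47.71492385864258, 85.97588348388672], np.float32(6.446132))
```

View pics/end.png

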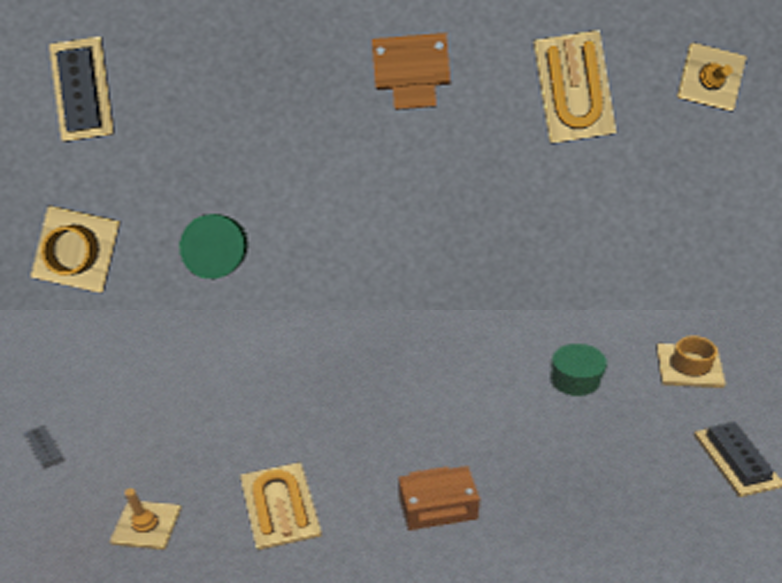

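All four lie on their outlines, within about 2 mm: plate (80,90), slide (575,87), mouthpiece (712,75) and ferrule (70,250). The tin has not moved.

```bash
python3 -c "
from cell import sign_off
print(sign_off())"
```

```text
the job is handed in; nothing more can be done
None
```

I handed the job in at about 39 s: the slide, mouthpiece, ferrule and draw plate are each on their matching pads, within about 2–3 mm by the cameras, and the tin is where it stood; the sign-off gave no verdict.

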